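Find the lid that fits the serving pan

TASK

Cover the serving pan in front of you with the one lid, of the three look-alikes lying under the low riser, that fits it: draw lids out by their lips, try them on the pan, and press the right one down until it snaps fully home, flat on the rim. Leave the two other lids lying flat, right side up, on the counter (or still under the riser), and do not knock the canister, bowl, spoon or card terminal about.

Things in the scene. Friction and masses are not known exactly. Their poses are not given: they have to be found in the camera images.
- cradle: Fixed cradle holding the steel pan to cover (two spare pans far behind are not used). Pan centred in it, same axes, 140 (x) x 84 mm, flat rim 60 mm up. Upright cheeks 84 mm wide, 120 mm high, cross both ends, inner faces at x +-78 mm: 8 mm past the lid's ends, no room for a finger outside its lip. Origin: centre of underside, on the counter, z up.
- pan_rim (a point): Centre of the pan's mouth at rim height (60 mm). Sprung nylon rollers in the long walls stop even the right lid after about 4 mm; 10 to 25 N straight down on the grip bar push it past them and it snaps home, flange on rim, lid origin 18 mm below this point. A wrong lid stays on the rim, lid origin level with it, even when pressed. Lids also fit turned by 180 degrees.
- lid_a: One of 3 steel lids, alike from above, 0.3 kg; find by trying which fits. Flange 140 (x) x 84 x 4 mm, its underside 18 mm over the origin. Grip bar on top, centred, 48 mm along y, 14 mm wide in x, 36 to 56 mm over the origin. Turned-up lip at the -x end only: upright plate 60 mm wide (y), 6 mm thick, centred at x -67 mm, top at 56 mm. Origin: centre of the plug's underside, z up.
- lid_b: As lid_a. Beneath each flange is a plug 18 mm deep: 120 x 52, 111 x 61 or 102 x 70 mm (x by y), each lid another; which has which is not told. The pan's mouth, which changes from run to run, is 4 mm longer and wider than one of them; the other plugs are at least 5 mm too long or too wide for it. Lying, it stands on this plug, origin on the counter.
- lid_c: As lid_a. At the start each lies right side up beneath the riser, side by side in any order, lip towards the robot and out in front of the riser, grip bar covered by the riser: pull it out by the lip about 110 mm (it must be quite clear of the riser before lifting), let go, then take it by the grip bar from above.
- riser: Fixed steel riser (low shelf) over the lids: plate 385 (y) x 125 mm (x), 64 to 70 mm above the counter, on 6 mm side plates at y +-187 mm. Origin on the counter below the middle of its front edge; +x points away from the robot, lids come out along -x. Lids 112 mm apart, grip bars 20 mm behind the front edge, lips 47 mm before it. A gripper body may pass above the plate.
- canister: bystander: open steel chopstick canister, 70 mm across, 150 mm high (chopsticks to 165 mm), loose; origin at the centre of its underside
- bowl: bystander: loose steel bowl 90 mm across, 45 mm high; origin at the centre of its underside
- spoon: bystander: loose steel serving spoon 200 mm long, lying on the counter along its x; origin below its middle
- terminal: bystander: loose black card terminal 150 (x) x 80 x 37 mm; origin at the centre of its underside
Things that resemble listed ones, but are neither listed nor needed, are in the scene too. What is shaped like the lid_b but purple is not meant. Leave any blue look-alike of the lid_a alone.

How it is judged:
By the outcome, as a careful person would: the job done as asked, in the order asked, and still so for the second after the job is handed in, with the robot touching nothing.
It also fails if it takes over 72 s, if anything falls off the work surface, if the arm or the gripper's body presses on something with over 40 N, if the wrist force passes 120 N, or if a joint passes its speed limit or range.

ROBOT

A 7-joint arm with a two-finger parallel gripper is mounted at the origin on the work surface. World frame = base frame: x ahead of the robot, y to its left, z up, the work surface at z = 0. Lengths are in m, angles in rad, forces in N, time in s.
With the tool pointing down it reaches from about 0.35 to 0.9 m from the base axis. Payload 19.9 kg.
Tool frame: the origin (TCP) lies at the very end of the fingers, on their centre line; the grasp point (between the pads) lies 19 mm behind it; z points along the fingers, y is the line along which they close (so a half turn about z gives the same grasp; the last joint's range is limited). The gripper opens to 94 mm and grips with 3 to 60 N. Pads are 16 mm wide; open, the fingers measure 119 mm over their backs; the gripper's body (75 mm by 177 mm) begins 78 mm behind the grasp point.
Start: joints at [1.304, 0.417, -0.01, 1.614, 0.005, 1.111, -0.053], TCP at [0.139, -0.609, 0.205] pointing down, gripper open.
Joint ranges: [-2.81, 2.81], [-0.39, 2.02], [-1.27, 1.25], [0.06, 2.57], [-1.19, 4.33], [0.19, 2], [-2.82, 2.82]. Speed limits (rad/s): [1.89, 1.89, 2.39, 2.39, 3.01, 3.01, 3.01].

INTERFACE

Orientations are given as a 3x3 rotation matrix whose columns are the frame's x, y, z axes.
In Python, from plant import readout, cams, job gives the robot as it stands.
- The arm moves only by the tool play_rows, never from a script. Its arguments are lists of equal length, an entry for each row: "twist": the turn, a rotation vector about the tool's x, y, z in rad, a list of three; "translation": the shift along the tool's x, y, z in m, a list of three; "grip": the closure, from 0 (fully open) to 1 (shut). A call has 1 to 20 rows; each row shifts and turns the commanded pose from where the row before left it, along the tool's axes as they then stand; what a row does not reach is not made up. A row lasts 1/12 s, in which the tool goes at most 41.7 mm and 7.16 degrees, less where a joint would pass 70% of its speed; a pose out of reach is approached as far as the arm can. A call with a gripper value outside its range is refused whole. The fingers move at their own pace and stop on an object; "newtons" is the grip in N (left out, the last holds). Time passes only in rows, so rows that do not move let the fingers close. It gives the time, the measured TCP pose, the force, the opening and the grip force at its end, in the units of the state.
- readout.get_obs(): the state, without advancing time (a new reading comes with each control period).
- cams.get_image(name): name is "scene" or "top" or "wrist"; returns a dict with "frame" (400x640x3 uint8, red, green, blue), "range_z" (400x640 float32, m along the optical axis (not along the pixel's ray), 0 where there is no reading), "fx", "fy", "cx", "cy" (pixels), "T" (4x4, takes a point from camera to world coordinates). Camera axes: x right, y up, looking along -z (the intrinsics and any distortion apply to the point x, -y, -z); pixel columns grow to the right and rows downward; lengths in m; the calibration is good to about 2 mm. A picture is of the moment at which its call begins.
- job.finish_job(): hands the job in; it is judged then, once.
Trained networks look in the newest picture that a camera, given by its name, has taken for a name from the list of things; names that differ only in an ending like _2 or _b are one class to them, and where a whole thing is asked for, a point or a joint stands for the part that bears it (a point fixed in the world has none). Each returns a list of dicts, best first, with "score" (0 to 1); they miss things now and then, are a little off and sometimes report something else, mostly with a low value. They report only what shows in the picture. A call takes as long as a camera call. They do not tell look-alikes from the thing itself.
- cams.find_in(query, camera): "rect" ([left, top, right, bottom] in pixels, round what is visible of it).
- cams.trace(query, camera): "mask" (400x640 bool, what is visible of it) and "rect" ([left, top, right, bottom] in pixels, round what is visible of it).
The state is a dict: "t": time; "joints": joint angles; "joint_velocities": joint speeds; "joint_efforts": joint torques, N m; "eef_pos": TCP position; "orientation": TCP orientation; "ft_force": force on the tool from outside, world axes, zero at the start; "ft_torque": the same for the moment, N m; "finger_gap": opening from 0.0 (shut) to 1.0 (fully open); "grasp_force": force on a finger pad.
Only numpy, scipy, OpenCV 4.12 (cv2) and the standard library are available. Lean on these libraries where they do the work, as an engineer would, in place of code of your own. Each camera call takes 0.05 s, during which the arm holds its last target. There are 200 camera calls.

## Working session

There is one attempt and no reset: what is moved stays moved. The work goes in short steps, Python scripts to look and compute and a tool call to move; the robot and the scene stay as the last step left them, time stands still between calls to the robot, and variables do not carry over. Pictures are saved under pics/ and viewed, at most 10 in all, crops included, and the job is handed in when it is done.

Besides the shell and the picture viewer there is one more tool, called as name(argument=value, ...), one argument or row to a line, values as JSON. play_rows: Moves the arm, as the interface text tells. Its arguments: {"type":"object","properties":{"twist":{"type":"array","items":{"type":"array","items":{"type":"number"}}},"translation":{"type":"array","items":{"type":"array","items":{"type":"number"}}},"grip":{"type":"array","items":{"type":"number"}},"newtons":{"type":"number"}},"required":["twist","translation","grip"]}

```bash
mkdir -p pics; ls; python3 - <<'E'
from plant import readout,cams
import cv2,numpy as np
o=readout.get_obs();print({k:np.round(v,3).tolist() for k,v in o.items()})
for n in("top","scene"):
    d=cams.get_image(n);np.savez(f"{n}.npz",**d)
    cv2.imwrite(f"pics/{n}1.png",d["frame"][:,:,::-1])
    print(n,d["fx"],d["fy"],d["cx"],d["cy"],d["T"].round(3).tolist(),[k for k in d])
    for q in("cradle","lid_a","riser","canister","bowl","spoon","terminal"):
        print(q,[(round(r["score"],2),np.round(r["rect"]).tolist()) for r in cams.find_in(q,n)])
E
```

```text
pics
{'t': 0.0, 'joints': [1.305, 0.418, -0.01, 1.614, 0.005, 1.111, -0.053], 'joint_velocities': [-0.0, -0.001, -0.0, -0.001, 0.001, -0.001, 0.001], 'joint_efforts': [0.002, -85.126, 0.64, -42.599, -0.049, 0.019, 0.0], 'eef_pos': [0.139, -0.609, 0.205], 'orientation': [[0.975, 0.223, -0.0], [0.223, -0.975, 0.001], [-0.0, -0.001, -1.0]], 'ft_force': [-0.72, -0.166, 0.14], 'ft_torque': [-0.026, -0.021, 0.035], 'grasp_force': 0.0, 'finger_gap': 0.999}
top 481.74962773884994 481.74962773884994 320.52426004567087 193.73468351897483 [[-0.024, 0.997, -0.068, 0.487], [-1.0, -0.024, 0.001, 0.002], [-0.001, 0.068, 0.998, 1.582], [0.0, 0.0, 0.0, 1.0]] ['frame', 'range_z', 'fx', 'fy', 'cx', 'cy', 'T']
cradle [(0.62, [384.0, 155.0, 421.0, 221.0])]
lid_a [(0.88, [275.0, 253.0, 321.0, 298.0]), (0.82, [243.0, 188.0, 268.0, 215.0]), (0.78, [194.0, 246.0, 248.0, 282.0]), (0.7, [367.0, 104.0, 401.0, 148.0]), (0.66, [204.0, 199.0, 241.0, 221.0]), (0.6, [276.0, 182.0, 299.0, 206.0])]
riser [(0.75, [185.0, 142.0, 308.0, 208.0])]
canister [(0.62, [332.0, 152.0, 357.0, 180.0])]
bowl [(0.59, [352.0, 250.0, 
[... 157 characters left out ...]
3761458631 375.313761458631 318.13811114394275 204.95905679624374 [[0.595, -0.69, 0.412, 1.026], [0.804, 0.505, -0.315, -0.37], [0.01, 0.518, 0.855, 1.025], [0.0, 0.0, 0.0, 1.0]] ['frame', 'range_z', 'fx', 'fy', 'cx', 'cy', 'T']
cradle [(0.76, [230.0, 220.0, 286.0, 299.0])]
lid_a [(0.74, [340.0, 187.0, 364.0, 213.0]), (0.7, [294.0, 286.0, 342.0, 342.0]), (0.65, [384.0, 146.0, 404.0, 167.0]), (0.58, [283.0, 133.0, 319.0, 170.0]), (0.56, [360.0, 167.0, 382.0, 190.0])]
riser [(0.69, [349.0, 143.0, 449.0, 248.0])]
canister [(0.95, [313.0, 220.0, 340.0, 263.0])]
bowl [(0.84, [235.0, 173.0, 265.0, 198.0])]
spoon [(0.57, [142.0, 258.0, 187.0, 311.0])]
terminal [(0.85, [388.0, 104.0, 434.0, 142.0])]
```

```bash
python3 - <<'E'
import cv2
a=cv2.imread("pics/top1.png")[80:310,130:500]
cv2.imwrite("pics/top1c.png",cv2.resize(a,None,fx=2.15,fy=2.15,interpolation=cv2.INTER_CUBIC))
E
```

```text
(no output)
```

View pics/top1c.png

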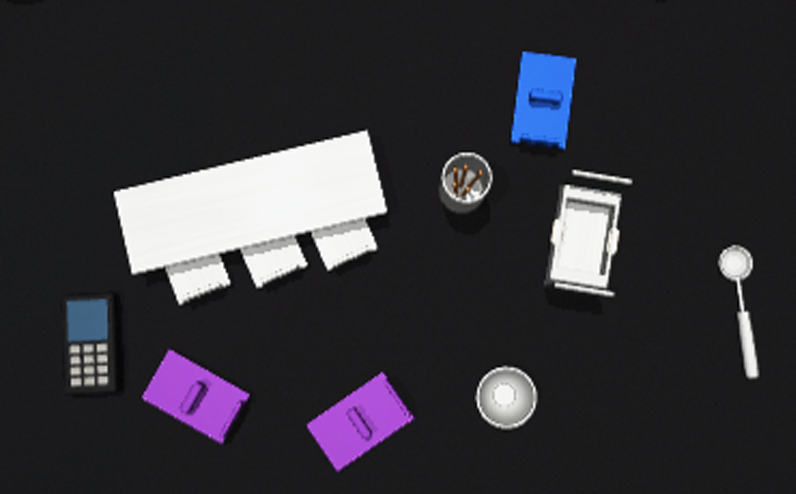

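The top crop shows the riser (250,200) with three white lids' lips at (200,290), (275,270) and (348,255). The pan cradle is at (585,235). The blue and purple lids are decoys to leave alone. Next I measure the poses.

```bash
cat > h.py <<'E'
import numpy as np,cv2
def cloud(d):
    z=d["range_z"];v,u=np.mgrid[:400,:640]
    p=np.stack([(u+0.0-d["cx"])/d["fx"]*z,-(v+0.0-d["cy"])/d["fy"]*z,-z],-1)
    P=p@d["T"][:3,:3].T+d["T"][:3,3]
    P[z==0]=np.nan
    return P
def rect(P):
    c,(w,h),a=cv2.minAreaRect((P[:,:2]*1000).astype(np.float32))
    return np.round(c,1),round(w,1),round(h,1),round(a,2)
E
python3 - <<'E'
from h import *
for n in("top","scene"):
    d=np.load(n+".npz");P=cloud(d);f=d["frame"].astype(int)
    white=(f.max(2)-f.min(2)<25)
    print(n,"table z",np.nanmedian(P[...,2]))
    z=P[...,2]
    def comp(lo,hi,mn=15,m=white):
        k,l,s,c=cv2.connectedComponentsWithStats(((z>lo)&(z<hi)&m).astype(np.uint8))
        for i in range(1,k):
            if s[i,4]>=mn:
                Q=P[l==i]
                if Q[:,0].max()<1 and Q[:,0].min()>.2: print("  ",(lo,hi),s[i].tolist(),rect(Q),"z",Q[:,2].mean().round(4),"mean",Q[:,:2].mean(0).round(4))
    comp(.063,.078,200); comp(.05,.0625,8); comp(.112,.13,8);comp(.015,.03,30)
E
```

```text
top table z -0.0009443226121212955
   (0.063, 0.078) [183, 141, 127, 66, 4576] (array([660. , 234.2]), 125.6, 385.1, 12.27) z 0.0692 mean [0.6597 0.234 ]
   (0.05, 0.0625) [548, 63, 30, 4, 40] (array([ 988.4, -790.7]), 6.5, 95.5, 0.69) z 0.0563 mean [ 0.9887 -0.7933]
   (0.05, 0.0625) [541, 65, 6, 2, 8] (array([ 987.7, -730. ]), 18.7, 2.6, 78.74) z 0.0571 mean [ 0.9879 -0.7303]
   (0.05, 0.0625) [386, 166, 33, 48, 406] (array([ 598.8, -257.6]), 98.2, 140.4, 79.32) z 0.0579 mean [ 0.6007 -0.2575]
   (0.05, 0.0625) [284, 195, 18, 8, 36] (array([577.2,  89.3]), 6.3, 58.5, 23.26) z 0.055 mean [0.5768 0.0901]
   (0.05, 0.0625) [251, 203, 18, 9, 36] (array([554. , 195.1]), 6.1, 59.7, 22.85) z 0.0558 mean [0.5537 0.1954]
   (0.05, 0.0625) [214, 211, 18, 9, 35] (array([529.9, 311.5]), 5.5, 58.1, 20.54) z 0.0554 mean [0.5301 0.3114]
   (0.05, 0.0625) [524, 302, 16, 9, 23] (array([ 225.3, -647.4]), 4.2, 53.3, 24.53) z 0.0567 mean [ 0.2255 -0.6485]
   (0.05, 0.0625) [101, 317, 11, 1, 11] (array([221.6, 679.3]), 1.5, 33.6, 0.23) z 0.0588 mean [0.2215 0.6775]
   (0.112, 0.13) [343, 153, 7, 2, 8] 
[... 3974 characters left out ...]
1 -0.1296]
   (0.015, 0.03) [341, 189, 26, 24, 264] (array([598. ,  97.6]), 44.2, 85.1, 20.81) z 0.022 mean [0.5955 0.0984]
   (0.015, 0.03) [351, 222, 30, 25, 81] (array([707.6,  51.5]), 109.2, 4.8, 13.06) z 0.0227 mean [0.7084 0.0517]
   (0.015, 0.03) [239, 244, 26, 11, 58] (array([ 549.1, -246.3]), 73.6, 8.1, 74.44) z 0.0225 mean [ 0.5486 -0.2461]
   (0.015, 0.03) [313, 254, 23, 10, 47] (array([697.8, -94.5]), 63.8, 21.7, 49.94) z 0.023 mean [ 0.701  -0.0977]
   (0.015, 0.03) [142, 256, 23, 28, 187] (array([ 434.5, -503.5]), 100.5, 17.6, 6.09) z 0.0186 mean [ 0.4359 -0.5036]
   (0.015, 0.03) [254, 283, 29, 15, 60] (array([ 682.8, -273.3]), 82.5, 2.5, 79.09) z 0.0229 mean [ 0.6823 -0.2755]
```

```bash
cat > plan.py <<'E'
# usage: plan.py x y z yaw_deg(of tool y) n  -> rows from the measured pose
import sys,numpy as np
from scipy.spatial.transform import Rotation as R
from plant import readout
def plan(p1,yaw,n):
    o=readout.get_obs();p=np.array(o["eef_pos"]);R0=R.from_matrix(o["orientation"])
    a=np.radians(yaw);y=np.array([np.cos(a),np.sin(a),0]);z=np.array([0,0,-1.]);x=np.cross(y,z)
    R1=R.from_matrix(np.stack([x,y,z],1));w=(R0.inv()*R1).as_rotvec()/n
    print("now",p.round(4),"yaw",np.degrees(np.arctan2(*np.array(o["orientation"])[1::-1,1])).round(2),"t",o["t"],"F",np.round(o["ft_force"],1))
    T=[];q=p.copy();Rc=R0
    for i in range(n):
        want=p+(np.array(p1)-p)*(i+1)/n
        t=np.round(Rc.inv().apply(want-q),3 if n>1 else 4);T.append(t.tolist());q=q+Rc.apply(t);Rc=Rc*R.from_rotvec(w)
    print("twist",np.round(w,4).tolist(),"x",n);print("trans",T,"end",q.round(4))
if __name__=="__main__":
    v=[float(s) for s in sys.argv[1:]];plan(v[:3],v[3],int(v[4]))
E
python3 plan.py 0.565 0.085 0.2 22.9 20
```

```text
now [ 0.1393 -0.6092  0.2054] yaw -77.12 t 0.8 F [ 0.7  0.4 -0.1]
twist [-0.0, -0.0, -0.0873] x 20
trans [[0.028, -0.029, 0.0], [0.031, -0.027, 0.001], [0.033, -0.023, -0.0], [0.036, -0.021, 0.0], [0.036, -0.018, 0.0], [0.038, -0.014, 0.001], [0.04, -0.011, -0.0], [0.04, -0.007, 0.0], [0.04, -0.004, 0.0], [0.041, -0.001, 0.001], [0.04, 0.003, -0.0], [0.041, 0.007, 0.0], [0.039, 0.01, 0.001], [0.038, 0.014, -0.0], [0.037, 0.017, 0.0], [0.036, 0.02, 0.0], [0.034, 0.023, 0.001], [0.031, 0.025, -0.0], [0.029, 0.029, 0.0], [0.027, 0.031, 0.0]] end [0.565  0.0854 0.2004]
```

play_rows(
  twist=[
    [0,0,-0.0873],
    [0,0,-0.0873],
    [0,0,-0.0873],
    [0,0,-0.0873],
    [0,0,-0.0873],
    [0,0,-0.0873],
    [0,0,-0.0873],
    [0,0,-0.0873],
    [0,0,-0.0873],
    [0,0,-0.0873],
    [0,0,-0.0873],
    [0,0,-0.0873],
    [0,0,-0.0873],
    [0,0,-0.0873],
    [0,0,-0.0873],
    [0,0,-0.0873],
    [0,0,-0.0873],
    [0,0,-0.0873],
    [0,0,-0.0873],
    [0,0,-0.0873],
  ],
  translation=[
    [0.028,-0.029,0],
    [0.031,-0.027,0],
    [0.033,-0.023,0],
    [0.036,-0.021,0],
    [0.036,-0.018,0],
    [0.038,-0.014,0],
    [0.04,-0.011,0],
    [0.04,-0.007,0],
    [0.04,-0.004,0],
    [0.041,-0.001,0],
    [0.04,0.003,0],
    [0.041,0.007,0],
    [0.039,0.01,0],
    [0.038,0.014,0],
    [0.037,0.017,0],
    [0.036,0.02,0],
    [0.034,0.023,0],
    [0.031,0.025,0],
    [0.029,0.029,0],
    [0.027,0.031,0],
  ],
  grip=[0.4,0.4,0.4,0.4,0.4,0.4,0.4,0.4,0.4,0.4,0.4,0.4,0.4,0.4,0.4,0.4,0.4,0.4,0.4,0.4],
  newtons=25,
)

```text
t: 2.47
eef_pos: [0.5658, 0.087, 0.2056]
orientation: [[-0.393, 0.92, 0.0], [0.92, 0.393, -0.0], [-0.0, 0.0, -1.0]]
ft_force: [-0.6, -0.5, -0.0]
finger_gap: 0.599
grasp_force: 0.0
```

```bash
cat > look.py <<'E'
import sys
from h import *
from plant import readout,cams
n,out=sys.argv[1:3]
d=cams.get_image(n);np.savez(out+".npz",**d);cv2.imwrite(f"pics/{out}.png",d["frame"][:,:,::-1])
P=cloud(d);z=P[...,2];f=d["frame"].astype(int);w=(f.max(2)-f.min(2)<30)
o=readout.get_obs();print("t",round(o["t"],2),"tcp",np.round(o["eef_pos"],4),"cam",d["T"].round(3).tolist()[:3])
for b in sys.argv[3:]:
    lo,hi=map(float,b.split(","))
    k,l,s,c=cv2.connectedComponentsWithStats(((z>lo)&(z<hi)&w).astype(np.uint8))
    for i in range(1,k):
        if s[i,4]>80:
            Q=P[l==i];print(b,s[i].tolist(),rect(Q),"z",Q[:,2].mean().round(4))
E
python3 look.py wrist w1 0.05,0.062 0.015,0.03; python3 plan.py 0.578 0.090 0.12 22.9 3
```

```text
t 2.52 tcp [0.5677 0.0943 0.2056] cam [[0.92, -0.382, -0.089, 0.54], [0.392, 0.896, 0.21, 0.147], [-0.0, -0.228, 0.974, 0.384]]
0.05,0.062 [353, 42, 8, 70, 477] (array([554.1, 195.7]), 6.3, 59.2, 22.81) z 0.0547
0.05,0.062 [330, 163, 7, 60, 372] (array([577.5,  89.1]), 6.0, 59.2, 23.52) z 0.0548
0.05,0.062 [324, 337, 63, 31, 412] (array([668.2, -61.6]), 68.0, 28.7, 27.55) z 0.0561
0.015,0.03 [350, 36, 75, 89, 5077] (array([583.9, 208.7]), 71.3, 83.6, 23.09) z 0.0213
0.015,0.03 [329, 148, 70, 77, 4187] (array([607.5, 101.9]), 71.2, 83.5, 22.38) z 0.0213
0.015,0.03 [45, 268, 29, 29, 413] (array([ 334.3, -130. ]), 42.6, 13.7, 79.47) z 0.0225
now [0.5677 0.0943 0.2056] yaw 23.87 t 2.5167 F [-6.1  5.  -4.4]
twist [0.0009, -0.001, 0.0056] x 3
trans [[-0.003, 0.002, 0.029], [-0.003, 0.003, 0.028], [-0.002, 0.003, 0.029]] end [0.5783 0.0904 0.1196]
```

View pics/w1.png

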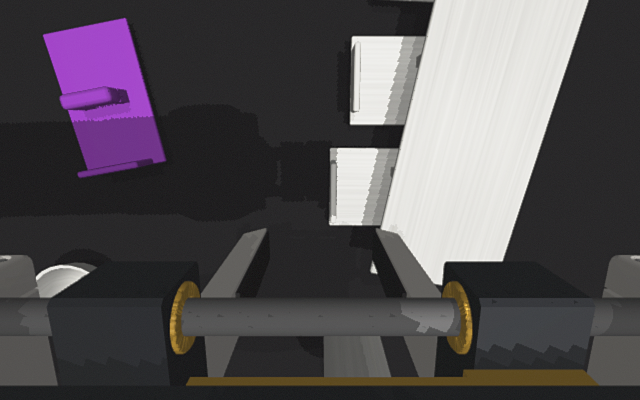

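The wrist view confirms the nearest white lid's lip at about (333,185). It measures (0.5775, 0.089), yaw 23°, which matches the top view. Purple and riser are clear, so I descend on it.

play_rows(
  twist=[
    [0,0,0],
    [0,0,0],
    [0,0,0],
    [0,0,0],
    [0,0,0],
    [0,0,0],
    [0,0,0],
    [0,0,0],
    [0,0,0],
    [0,0,0],
    [0,0,0],
    [0,0,0],
    [0,0,0],
  ],
  translation=[
    [-0.001,0.013,0],
    [0,0,0.03],
    [0,0,0.03],
    [0,0,0.03],
    [0,0,0.03],
    [0,0,0.03],
    [0,0,0.027],
    [0,0,0],
    [0,0,0],
    [0,0,0],
    [0,0,0],
    [0,0,0],
    [0,0,0],
  ],
  grip=[0.65,0.65,0.65,0.65,0.65,0.65,0.65,0.65,1,1,1,1,1],
  newtons=30,
)

```text
t: 3.6
eef_pos: [0.578, 0.0895, 0.0298]
orientation: [[-0.389, 0.921, 0.002], [0.921, 0.389, -0.0], [-0.001, 0.002, -1.0]]
ft_force: [-1.8, -0.2, 10.8]
finger_gap: 0.057
grasp_force: 30.0
```

play_rows(
  twist=[
    [0,0,0],
    [0,0,0],
    [0,0,0],
    [0,0,0],
    [0,0,0],
    [0,0,0],
    [0,0,0],
    [0,0,0],
    [0,0,0],
    [0,0,0],
    [0,0,0],
    [0,0,0],
    [0,0,0],
    [0,0,0],
    [0,0,0],
    [0,0,0],
    [0,0,0],
    [0,0,0],
  ],
  translation=[
    [0.001,-0.006,0],
    [0.003,-0.014,0],
    [0.003,-0.018,0],
    [0.003,-0.018,0],
    [0.004,-0.018,0],
    [0.003,-0.018,0],
    [0.003,-0.014,0],
    [0.002,-0.008,0],
    [0,-0.004,0],
    [0,0,0],
    [0,0,0],
    [0,0,0],
    [0,0,0],
    [0,0,-0.02],
    [0,0,-0.03],
    [0,0,-0.03],
    [0,0,-0.03],
    [0,0,0],
  ],
  grip=[1,1,1,1,1,1,1,1,1,1,0.65,0.65,0.65,0.65,0.65,0.65,0.65,0.65],
)

```text
t: 5.1
eef_pos: [0.462, 0.0644, 0.1429]
orientation: [[-0.39, 0.921, 0.006], [0.921, 0.39, -0.0], [-0.002, 0.005, -1.0]]
ft_force: [1.4, 1.2, 0.6]
finger_gap: 0.353
grasp_force: 0.0
```

```bash
python3 look.py wrist w2 0.048,0.062 0.015,0.03;python3 look.py top t2 0.05,0.062 0.015,0.03 | grep -v '^0.*\[5' 
```

```text
t 5.15 tcp [0.4613 0.0638 0.1407] cam [[0.921, -0.378, -0.094, 0.435], [0.389, 0.897, 0.211, 0.125], [0.005, -0.23, 0.973, 0.321]]
0.048,0.062 [492, 51, 21, 85, 978] (array([553.6, 195.5]), 6.8, 59.7, 22.87) z 0.0536
0.048,0.062 [577, 60, 17, 46, 221] (array([605.8, 227. ]), 4.9, 32.0, 16.15) z 0.0507
0.048,0.062 [314, 168, 8, 74, 580] (array([459.5,  63.6]), 5.7, 59.9, 22.91) z 0.0548
0.048,0.062 [390, 175, 21, 59, 1040] (array([521.2,  89.8]), 14.4, 47.9, 22.83) z 0.0543
0.015,0.03 [563, 0, 52, 4, 129] (array([595.7, 292.2]), 40.7, 2.0, 22.43) z 0.0203
0.015,0.03 [474, 43, 126, 105, 7983] (array([593.4, 212.9]), 93.7, 83.8, 22.79) z 0.0214
0.015,0.03 [315, 149, 161, 93, 12244] (array([521.8,  89.8]), 139.2, 83.6, 23.28) z 0.0213
0.015,0.03 [108, 336, 11, 33, 198] (array([ 335.2, -153.9]), 5.5, 36.3, 28.62) z 0.0269
t 5.2 tcp [0.4604 0.0636 0.1391] cam [[-0.024, 0.997, -0.068, 0.487], [-1.0, -0.024, 0.001, 0.002], [-0.001, 0.068, 0.998, 1.582]]
0.05,0.062 [348, 14, 32, 47, 406] (array([1098.2, -151.7]), 83.8, 145.1, 79.15) z 0.0574
0.05,0.062 [418, 26, 32, 47, 430] (array([1053.5, -376. ]), 89.4, 143.6, 79.59) z 0.0572
0.05,0.062 [386, 166, 33, 48, 388] (array([ 598.9, -257.6]), 98.2, 140.5, 78.72) z 0.0577
0.015,0.03 [178, 216, 8, 47, 85] (array([457.1, 446.9]), 21.5, 148.0, 86.28) z 0.0241
0.015,0.03 [473, 225, 10, 30, 122] (array([ 432.4, -504.1]), 94.9, 19.2, 5.06) z 0.0188
0.015,0.03 [354, 252, 23, 25, 188] (array([ 363.7, -136.8]), 73.7, 71.8, 24.83) z 0.0215
```

View pics/w2.png

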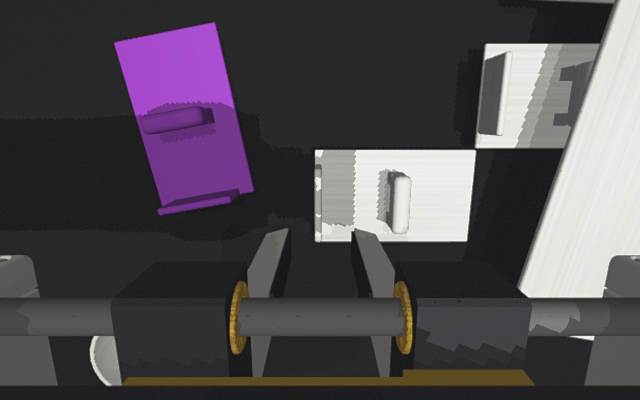

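The lid is pulled clear: the wrist view shows its bar at (400,205), which measures (0.521,0.090) at yaw 22.9°. Next I take it by the bar.

play_rows(
  twist=[
    [0,0,0],
    [0,0,0],
    [0,0,0],
    [0,0,0],
    [0,0,0],
    [0,0,0],
    [0,0,0],
    [0,0,0],
    [0,0,0],
    [0,0,0],
    [0,0,0],
    [0,0,0],
    [0,0,0],
  ],
  translation=[
    [0,0.02,0],
    [0,0.027,0.01],
    [0,0.02,0.02],
    [0,0,0.025],
    [0,0,0.025],
    [0,0,0.02],
    [0,0,0.01],
    [0,0,0],
    [0,0,0],
    [0,0,0],
    [0,0,0],
    [0,0,0],
    [0,0,0],
  ],
  grip=[0.6,0.6,0.6,0.6,0.6,0.6,0.6,0.6,0.6,1,1,1,1],
  newtons=45,
)

```text
t: 6.28
eef_pos: [0.5221, 0.0899, 0.0291]
orientation: [[-0.389, 0.921, 0.001], [0.921, 0.389, -0.0], [-0.0, 0.001, -1.0]]
ft_force: [-0.0, 0.7, 0.7]
finger_gap: 0.15
grasp_force: 0.0
```

```bash
sed -i 's/n=.*p=np.array(o\["eef_pos"\])//' plan.py; python3 - <<'E'
s=open('plan.py').read()
s=s.replace('def plan(p1,yaw,n):','def plan(p1,yaw,n,dz=0):')
open('plan.py','w').write(s)
E
python3 plan.py 0.574 -0.385 0.21 -11 14
```

```text
now [0.5221 0.0899 0.0291] yaw 22.9 t 6.2833 F [-0.   0.7  0.7]
twist [0.0001, 0.0, 0.0423] x 14
trans [[-0.033, -0.01, -0.013], [-0.033, -0.008, -0.013], [-0.033, -0.007, -0.013], [-0.034, -0.006, -0.013], [-0.034, -0.004, -0.013], [-0.034, -0.003, -0.012], [-0.034, -0.001, -0.013], [-0.034, 0.0, -0.013], [-0.034, 0.002, -0.013], [-0.034, 0.003, -0.013], [-0.034, 0.004, -0.013], [-0.033, 0.006, -0.013], [-0.034, 0.008, -0.013], [-0.033, 0.008, -0.013]] end [ 0.5735 -0.3852  0.2102]
```

play_rows(
  twist=[
    [0,0,0],
    [0,0,0],
    [0,0,0],
    [0,0,0],
    [0,0,0],
    [0,0,0],
    [0,0,0],
    [0,0,0],
    [0,0,0],
  ],
  translation=[
    [0,0,0],
    [0,0,0],
    [0,0,-0.015],
    [0,0,-0.035],
    [0,0,-0.035],
    [0,0,-0.035],
    [0,0,-0.035],
    [0,0,-0.025],
    [0,0,0],
  ],
  grip=[1,1,1,1,1,1,1,1,1],
)

```text
t: 7.03
eef_pos: [0.5236, 0.0906, 0.2133]
orientation: [[-0.389, 0.921, 0.006], [0.921, 0.389, 0.0], [-0.002, 0.006, -1.0]]
ft_force: [0.6, 0.1, -2.3]
finger_gap: 0.143
grasp_force: 45.0
```

```bash
python3 plan.py 0.574 -0.385 0.21 -11 13
```

```text
now [0.5236 0.0906 0.2133] yaw 22.92 t 7.0333 F [ 0.6  0.1 -2.3]
twist [0.0005, 0.0001, 0.0455] x 13
trans [[-0.035, -0.011, 0.0], [-0.036, -0.009, 0.001], [-0.036, -0.007, -0.0], [-0.036, -0.006, 0.0], [-0.037, -0.004, 0.0], [-0.036, -0.003, 0.001], [-0.037, -0.0, -0.0], [-0.037, 0.001, 0.0], [-0.037, 0.002, 0.001], [-0.036, 0.004, -0.0], [-0.037, 0.006, 0.0], [-0.036, 0.008, 0.0], [-0.035, 0.009, 0.001]] end [ 0.574  -0.3848  0.2096]
```

play_rows(
  twist=[
    [0,0,0.0455],
    [0,0,0.0455],
    [0,0,0.0455],
    [0,0,0.0455],
    [0,0,0.0455],
    [0,0,0.0455],
    [0,0,0.0455],
    [0,0,0.0455],
    [0,0,0.0455],
    [0,0,0.0455],
    [0,0,0.0455],
    [0,0,0.0455],
    [0,0,0.0455],
    [0,0,0],
    [0,0,0],
    [0,0,0],
  ],
  translation=[
    [-0.035,-0.011,0],
    [-0.036,-0.009,0],
    [-0.036,-0.007,0],
    [-0.036,-0.006,0],
    [-0.037,-0.004,0],
    [-0.036,-0.003,0],
    [-0.037,0,0],
    [-0.037,0.001,0],
    [-0.037,0.002,0],
    [-0.036,0.004,0],
    [-0.037,0.006,0],
    [-0.036,0.008,0],
    [-0.035,0.009,0],
    [0,0,0],
    [0,0,0],
    [0,0,0],
  ],
  grip=[1,1,1,1,1,1,1,1,1,1,1,1,1,1,1,1],
)

```text
t: 8.37
eef_pos: [0.5721, -0.3847, 0.2073]
orientation: [[0.19, 0.982, -0.001], [0.982, -0.19, 0.001], [0.001, -0.001, -1.0]]
ft_force: [-0.7, 1.1, -2.0]
finger_gap: 0.146
grasp_force: 45.0
```

```bash
python3 look.py wrist w3 0.114,0.126 0.052,0.064 -0.01,0.05;python3 plan.py 0.599 -0.2582 0.21 -11 4
```

```text
t 8.42 tcp [ 0.5723 -0.3842  0.2077] cam [[0.982, 0.185, 0.045, 0.584], [-0.19, 0.956, 0.223, -0.321], [-0.002, -0.227, 0.974, 0.386]]
0.114,0.126 [205, 0, 16, 92, 977] (array([ 517.7, -253.6]), 62.3, 6.8, 78.59) z 0.1206
0.114,0.126 [429, 0, 17, 92, 980] (array([ 676.1, -284.4]), 61.8, 6.8, 78.85) z 0.1205
0.052,0.064 [232, 0, 8, 98, 310] (array([ 522., -245.]), 81.0, 3.1, 77.12) z 0.0581
0.052,0.064 [243, 0, 164, 106, 5827] (array([ 598. , -263.8]), 86.6, 140.6, 79.0) z 0.0586
0.052,0.064 [409, 0, 8, 98, 325] (array([ 675.3, -274.7]), 80.7, 3.9, 81.5) z 0.0582
-0.01,0.05 [0, 0, 640, 297, 128774] (array([ 573.9, -363.5]), 329.7, 760.5, 79.06) z -0.0
-0.01,0.05 [264, 3, 121, 88, 9875] (array([ 599.2, -256.9]), 73.2, 106.7, 79.06) z 0.0144
-0.01,0.05 [48, 336, 122, 49, 4831] (array([ 260.6, -562.5]), 72.8, 149.2, 79.22) z -0.0004
-0.01,0.05 [294, 336, 54, 41, 2064] (array([ 527.7, -607.4]), 61.4, 69.0, 79.76) z -0.0005
-0.01,0.05 [473, 336, 121, 49, 5523] (array([ 792.8, -665. ]), 73.2, 149.3, 78.97) z -0.0007
now [ 0.5723 -0.3842  0.2077] yaw -10.89 t 8.4167 F [-0.1  0.  -1.9]
twist [-0.0002, -0.0002, 0.0005] x 4
trans [[0.032, 0.001, -0.001], [0.032, 0.0, -0.0], [0.033, 0.001, -0.001], [0.032, 0.0, -0.0]] end [ 0.5987 -0.2579  0.2098]
```

View pics/w3.png

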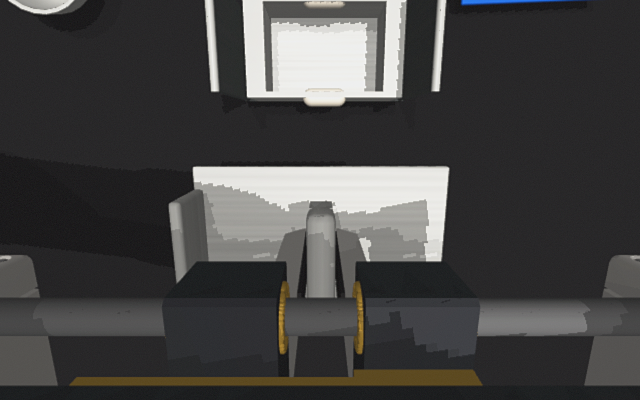

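The view shows the pan mouth at (325,45), which measures 106.7 × 73 mm. That points to the 102 × 70 plug. The first lid is held square at (320,215). I move it over the pan.

play_rows(
  twist=[
    [0,0,0],
    [0,0,0],
    [0,0,0],
    [0,0,0],
    [0,0,0],
    [0,0,0],
    [0,0,0],
    [0,0,0],
    [0,0,0],
    [0,0,0],
  ],
  translation=[
    [0.03,0.002,0],
    [0.04,0,0],
    [0.04,0,0],
    [0.02,0,0],
    [0,0,0.03],
    [0,0,0.04],
    [0,0,0.025],
    [0,0,0.01],
    [0,0,0],
    [0,0,0],
  ],
  grip=[1,1,1,1,1,1,1,1,1,1],
)

```text
t: 9.25
eef_pos: [0.5995, -0.2577, 0.1045]
orientation: [[0.19, 0.982, 0.001], [0.982, -0.19, 0.0], [0.0, 0.001, -1.0]]
ft_force: [1.3, -0.4, -2.7]
finger_gap: 0.142
grasp_force: 45.0
```

```bash
python3 plan.py 0.5992 -0.2574 0.088 -10.95 1
```

```text
now [ 0.5995 -0.2577  0.1045] yaw -10.92 t 9.25 F [ 1.3 -0.4 -2.7]
twist [0.0007, -0.0002, 0.0005] x 1
trans [[0.0002, -0.0004, 0.0165]] end [ 0.5992 -0.2574  0.088 ]
```

play_rows(
  twist=[
    [0,0,0],
    [0,0,0],
    [0,0,0],
    [0,0,0],
    [0,0,0],
  ],
  translation=[
    [0,0,0.008],
    [0,0,0.006],
    [0,0,0.004],
    [0,0,0.003],
    [0,0,0],
  ],
  grip=[1,1,1,1,1],
)

```text
t: 9.67
eef_pos: [0.5991, -0.2582, 0.0822]
orientation: [[0.19, 0.982, 0.0], [0.982, -0.19, 0.0], [0.0, 0.0, -1.0]]
ft_force: [1.3, 0.1, -2.8]
finger_gap: 0.145
grasp_force: 45.0
```

play_rows(
  twist=[
    [0,0,0],
    [0,0,0],
    [0,0,0],
    [0,0,0],
    [0,0,0],
    [0,0,0],
  ],
  translation=[
    [0,0,0.003],
    [0,0,0.003],
    [0,0,0.003],
    [0,0,0.002],
    [0,0,0],
    [0,0,0],
  ],
  grip=[1,1,1,1,1,1],
)

```text
t: 10.17
eef_pos: [0.5989, -0.2581, 0.0712]
orientation: [[0.19, 0.982, -0.0], [0.982, -0.19, 0.0], [0.0, -0.0, -1.0]]
ft_force: [0.3, -0.8, -1.6]
finger_gap: 0.141
grasp_force: 45.0
```

```bash
python3 look.py top t4 0.0625,0.08 0.052,0.0625 0.09,0.105| grep -v ' \[6[0-9][0-9]\.\? *, *2'; python3 look.py scene s4 0.05,0.085; python3 - <<'E'
import cv2
a=cv2.imread("pics/s4.png")[150:330,150:390]
cv2.imwrite("pics/s4c.png",cv2.resize(a,None,fx=3.3,fy=3.3,interpolation=cv2.INTER_CUBIC))
E
```

```text
t 10.22 tcp [ 0.5989 -0.2581  0.0712] cam [[-0.024, 0.997, -0.068, 0.487], [-1.0, -0.024, 0.001, 0.002], [-0.001, 0.068, 0.998, 1.582]]
0.0625,0.08 [527, 27, 53, 39, 921] (array([1048.7, -760.3]), 166.1, 123.9, 89.32) z 0.0701
0.0625,0.08 [123, 39, 31, 29, 113] (array([1044.7,  564. ]), 42.6, 124.9, 45.67) z 0.0699
0.0625,0.08 [183, 141, 127, 66, 4634] (array([660.2, 234.6]), 125.7, 385.7, 12.24) z 0.0692
0.0625,0.08 [386, 166, 14, 44, 202] (array([ 603.9, -228.5]), 33.5, 138.2, 83.51) z 0.0656
0.0625,0.08 [511, 302, 31, 56, 150] (array([ 163.2, -610.4]), 46.2, 182.9, 63.19) z 0.0708
0.052,0.0625 [348, 14, 32, 47, 415] (array([1098. , -151.6]), 83.6, 144.5, 79.17) z 0.058
0.052,0.0625 [418, 26, 32, 46, 406] (array([1053.5, -376.6]), 88.4, 143.0, 80.97) z 0.0579
0.09,0.105 [121, 33, 29, 32, 95] (array([1049.2,  561.3]), 43.7, 126.1, 49.99) z 0.0959
0.09,0.105 [515, 303, 39, 57, 138] (array([ 170.9, -620.5]), 53.2, 196.6, 56.53) z 0.0979
t 10.27 tcp [ 0.5988 -0.2581  0.0712] cam [[0.595, -0.69, 0.412, 1.026], [0.804, 0.505, -0.315, -0.37], [0.01, 0.518, 0.855, 1.025]]
0.05,0.085 [510, 
[... 166 characters left out ...]
0.085 [225, 90, 30, 26, 240] (array([68.6, 20.5]), 40.5, 136.3, 14.47) z 0.0681
0.05,0.085 [349, 140, 103, 102, 4367] (array([661.6, 235.5]), 126.8, 386.6, 12.3) z 0.0694
0.05,0.085 [2, 192, 83, 67, 775] (array([ 189.6, -678.4]), 103.5, 235.7, 16.92) z 0.0679
0.05,0.085 [565, 201, 49, 43, 546] (array([1078.7,  565.5]), 72.2, 138.4, 86.88) z 0.0681
0.05,0.085 [231, 237, 47, 45, 376] (array([ 599.2, -283.8]), 156.4, 78.3, 22.77) z 0.064
0.05,0.085 [313, 245, 24, 14, 123] (array([698.1, -94.1]), 64.6, 24.3, 50.28) z 0.0685
0.05,0.085 [251, 277, 31, 17, 149] (array([ 682.7, -272.8]), 83.0, 3.7, 79.74) z 0.068
0.05,0.085 [379, 359, 54, 41, 621] (array([1078.4, -145.3]), 85.2, 96.9, 78.6) z 0.0593
```

View pics/s4c.png

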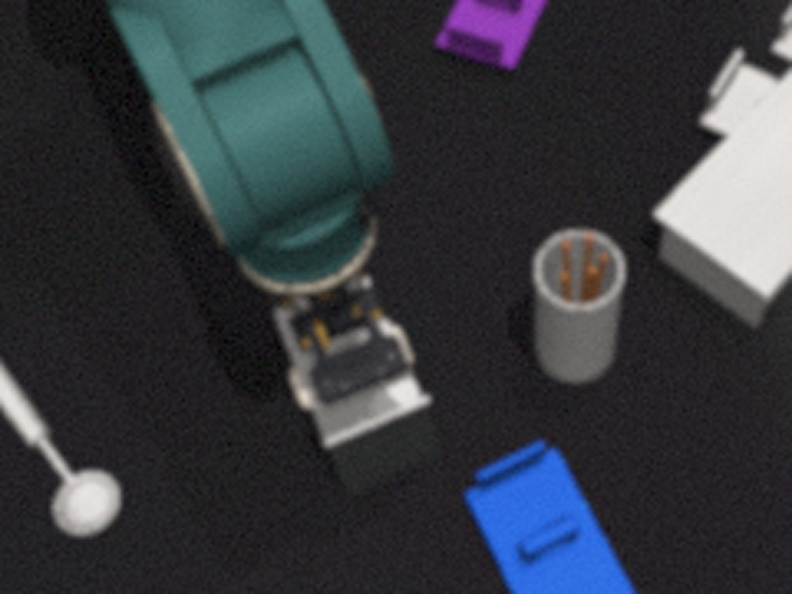

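The scene crop shows the flange in the pan at (370,410), with its height at about 64–65 mm (home is 64). I press once more to make sure.

play_rows(
  twist=[
    [0,0,0],
    [0,0,0],
    [0,0,0],
    [0,0,0],
  ],
  translation=[
    [0,0,0.002],
    [0,0,0.002],
    [0,0,0.001],
    [0,0,0],
  ],
  grip=[1,1,1,1],
)

```text
t: 10.6
eef_pos: [0.5991, -0.2585, 0.0699]
orientation: [[0.191, 0.982, 0.0], [0.982, -0.191, -0.002], [-0.002, 0.0, -1.0]]
ft_force: [-24.3, 5.9, 52.0]
finger_gap: 0.144
grasp_force: 45.0
```

play_rows(
  twist=[
    [0,0,0],
    [0,0,0],
    [0,0,0],
    [0,0,0],
    [0,0,0],
    [0,0,0],
    [0,0,0],
    [0,0,0],
    [0,0,0],
    [0,0,0],
    [0,0,0],
    [0,0,0],
    [0,0,0],
    [0,0,0],
    [0,0,0],
  ],
  translation=[
    [0,0,-0.003],
    [0,0,-0.001],
    [0,0,0],
    [0,0,0],
    [0,0,0],
    [0,0,-0.01],
    [0,0,-0.03],
    [0,0,-0.04],
    [0,0,-0.03],
    [-0.03,0,0],
    [-0.04,0,0],
    [-0.04,0,0],
    [-0.03,0,0],
    [0,0,0],
    [0,0,0],
  ],
  grip=[1,1,0.7,0.7,0.7,0.7,0.7,0.7,0.7,0.7,0.7,0.7,0.7,0.7,0.7],
)

```text
t: 11.85
eef_pos: [0.5715, -0.3976, 0.1806]
orientation: [[0.193, 0.981, -0.0], [0.981, -0.193, -0.0], [-0.0, -0.0, -1.0]]
ft_force: [0.5, 0.7, -0.4]
finger_gap: 0.303
grasp_force: 0.0
```

```bash
python3 look.py wrist w5 0.114,0.126 0.09,0.105 0.056,0.08; python3 look.py top t5 0.056,0.08 0.015,0.03 0.09,0.11
```

```text
t 11.9 tcp [ 0.5723 -0.3956  0.1807] cam [[0.981, 0.188, 0.045, 0.584], [-0.194, 0.955, 0.224, -0.334], [-0.001, -0.229, 0.974, 0.359]]
0.114,0.126 [188, 0, 17, 69, 840] (array([ 515.7, -264.1]), 41.1, 6.6, 78.51) z 0.1205
0.114,0.126 [439, 0, 17, 68, 835] (array([ 674.2, -294.9]), 40.6, 6.7, 79.44) z 0.1203
0.09,0.105 [204, 0, 12, 74, 473] (array([ 518.9, -261.4]), 48.0, 4.5, 74.24) z 0.0975
0.09,0.105 [220, 0, 14, 56, 563] (array([ 530.6, -257.3]), 36.3, 6.7, 80.02) z 0.0962
0.09,0.105 [311, 0, 20, 47, 913] (array([ 596.7, -267.6]), 29.2, 13.5, 78.43) z 0.0965
0.09,0.105 [428, 0, 12, 73, 482] (array([ 672.2, -291.1]), 47.7, 4.0, 83.32) z 0.0976
0.056,0.08 [215, 0, 13, 80, 469] (array([ 519.7, -257.4]), 56.1, 4.0, 75.48) z 0.071
0.056,0.08 [230, 0, 181, 88, 13054] (array([ 595.4, -274.5]), 64.1, 140.3, 78.84) z 0.0633
0.056,0.08 [415, 0, 14, 79, 652] (array([ 673.2, -285.7]), 58.4, 4.1, 82.73) z 0.0682
t 11.95 tcp [ 0.5728 -0.3947  0.1809] cam [[-0.024, 0.997, -0.068, 0.487], [-1.0, -0.024, 0.001, 0.002], [-0.001, 0.068, 0.998, 1.582]]
0.056,0.08 [348, 14, 32, 46, 392] (array([1095.
[... 843 characters left out ...]
015,0.03 [241, 189, 32, 25, 375] (array([580.9, 207.1]), 63.7, 84.2, 21.84) z 0.0211
0.015,0.03 [207, 198, 30, 23, 369] (array([556. , 321.5]), 59.8, 84.9, 20.61) z 0.0215
0.015,0.03 [354, 253, 24, 23, 176] (array([ 363.2, -138.4]), 73.7, 70.4, 88.78) z 0.0221
0.015,0.03 [506, 312, 10, 45, 86] (array([ 132.3, -591.3]), 23.5, 138.4, 83.25) z 0.0226
0.09,0.11 [104, 20, 47, 45, 1155] (array([1080.2,  599.3]), 138.9, 138.7, 66.62) z 0.1058
0.09,0.11 [514, 303, 46, 72, 227] (array([ 150.8, -629.4]), 89.8, 230.5, 65.18) z 0.0995
0.09,0.11 [39, 319, 93, 71, 3961] (array([121.6, 720.7]), 275.8, 202.6, 89.89) z 0.1067
0.09,0.11 [301, 360, 50, 17, 82] (array([61.6, -3. ]), 147.5, 44.7, 86.93) z 0.1003
```

View pics/w5.png

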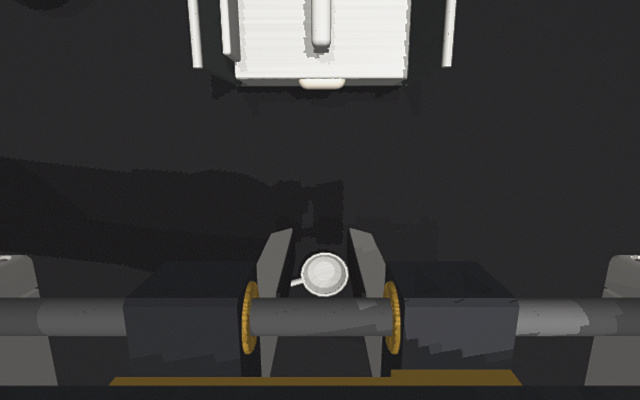

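```bash
python3 - <<'E'
from h import *
from plant import readout,job
d=np.load("w5.npz");P=cloud(d)[0:75,245:405].reshape(-1,3);Q=P[(P[:,2]>.058)&(P[:,2]<.07)]
A=np.c_[Q[:,:2]-Q[:,:2].mean(0),np.ones(len(Q))];s=np.linalg.lstsq(A,Q[:,2],rcond=None)[0]
print("tilt deg",np.degrees(s[:2]).round(2),"z",s[2])
E
```

```text
tilt deg [-0.05 -0.1 ] z 0.0633082251864431
```

```bash
python3 -c "
from plant import job;print(job.finish_job())"
```

```text
the job is handed in; nothing more can be done
None
```

I handed the job in at about 12 s, with the first lid I tried (the right-hand one) home on the pan: flat to 0.1°, flange top about 64 mm up. I felt no roller resistance on the way in, and my last confirming press read 52 N at the wrist. I never touched the other two lids, which are still under the riser, and went nowhere near the canister, bowl, spoon or terminal.

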